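Slide the blue filter cartridge home in its V-cradle

TASK

Two filter cartridges lie in V-shaped cradles on the lab bench. Push the one with blue ends gently along its groove, away from the robot, until it meets the upright stop pin at the far end of the groove, and leave it lying there. Do not lift it out of the groove or ram the pin, and leave the orange cartridge where it is.

Things in the scene. Friction and masses are not known exactly. Their poses are not given: they have to be found in the camera images.
- cartridge_blue: White filter cartridge with blue ends: flat-ended cylinder, 36 mm diameter, 110 mm long, 0.28 to 0.52 kg, loose in the groove of 'cradle'. Origin at its middle, on its axis (47.5 mm above the bench; its top 65.5 mm). Its x runs along its length, at the start the same way as the cradle's x, its middle at x = -45 to 0 mm in the cradle's frame. Friction: 1 to 7 N to slide it, up to 10 N to start.
- cradle: Cradle of the blue cartridge, fixed: grey base 260 x 76 x 8 mm with a 90-degree aluminium V-groove, 260 mm long, 45 mm wide, open-ended, top edges 40.5 mm above the bench. Origin: middle of the underside, on the bench. x runs along the groove to the stop pin, away from the robot (yaw within 0.35 rad), z up. A cartridge against the pin has its middle at x = +54 mm; the groove behind it is empty.
- cradle_stop: The rigid dark steel stop pin of that cradle: upright, 12 mm in diameter, standing in the groove's far end, top 76 mm above the bench. Origin on the pin's axis, 16 mm above the bench, at x = +115 mm in the cradle's frame.
- cartridge_orange: The other cartridge, the same but with orange ends, lying in an identical second cradle with its own stop pin, beside the first (left or right of it). Origin at its middle, on its axis; x along its length. To be left alone.
Things that resemble listed ones, but are neither listed nor needed, are in the scene too. What is shaped like the cartridge_blue but purple or red is not meant.

How it is judged (in metres and radians):
At the end, for the whole second after the job is handed in: The blue cartridge lies at rest in its groove (axis within 10 mm of its place and within 10 degrees of the groove), its far end within 10 mm of the stop pin (x of cartridge_blue in the frame of cradle between 0.044 and 0.062 m and y of cartridge_blue in the frame of cradle between -0.01 and 0.01 m and z of cartridge_blue in the frame of cradle below 0.0575 m and angle between the x axis of cartridge_blue and the x axis of cradle, either way round below 0.1745 rad and linear speed of cartridge_blue below 0.02 m/s); the robot touches nothing.
It fails at once if the orange cartridge moved more than 15 mm (distance of cartridge_orange from where it was at the start of the episode above 0.015 m).
It fails at once if the blue cartridge lifted more than 20 mm (z of cartridge_blue in the frame of cradle above 0.0675 m).
It fails at once if the cartridge rammed against the stop pin with more than 40 N (contact force between cartridge_blue and cradle_stop above 40 N).
It also fails if it takes over 32 s, if anything falls off the work surface, if the arm or the gripper's body presses on something with over 40 N, if the wrist force passes 120 N, or if a joint passes its speed limit or range.

ROBOT

A 6-joint arm with a two-finger parallel gripper is mounted at the origin on the work surface. World frame = base frame: x ahead of the robot, y to its left, z up, the work surface at z = 0. Lengths are in mm, angles in rad, forces in N, time in s.
With the tool pointing down it reaches from about 325 to 925 mm from the base axis. Payload 3.1 kg.
Tool frame: the origin (TCP) lies between the finger pads; the fingertips stand 8 mm ahead of it and the grasp point (between the pads) lies 11 mm behind it; x points along the fingers, z is the direction in which the jaws open and shut, and the axes are right-handed (so a half turn about x gives the same grasp; the last joint's range is limited). The gripper opens to 85 mm and grips with 20 to 120 N. Pads are 22 mm wide; open, the fingers measure 114 mm over their backs; the gripper's body (76 mm by 85 mm) begins 54 mm behind the grasp point. The pads swing forward as they close: fully open they stand 13 mm farther back than shut.
Start: joints at [-1.235, 0.217, 1.613, -0, 1.311, -0.112], TCP at [270.636, -563.378, 239.3] pointing down, gripper open.
Joint ranges: [-2.75, 2.75], [-0.78, 2.1], [0.31, 2.55], [-1.13, 4.27], [0.13, 2.63], [-2.58, 2.58]. Speed limits (rad/s): [2.79, 2.79, 3.14, 3.14, 3.14, 3.14].

INTERFACE

Orientations are given as [roll, pitch, yaw] about the fixed x, y, z axes, in that order (R = Rz(yaw) Ry(pitch) Rx(roll)).
In Python, from workcell import robot gives the robot as it stands.
- The arm moves only by the tool send_rows, never from a script. Its argument "moves" is a list of rows, each a list of 3 entries, a list of its own where there are three numbers: the shift along the tool's x, y, z in cm, then the turn about the tool's x in rad, then the closure, from 0 (fully open) to 1 (shut). In form: [[[dx, dy, dz], yaw, claw], ...]. A call has 1 to 5 rows; each row is the pose to reach, as a shift and turn from the pose measured when the call began, along the tool's axes at that moment; what a row does not reach only later rows make up. A row lasts 1/8 s, in which the tool goes at most 62.5 mm and 10.7 degrees, less where a joint would pass 70% of its speed; a pose out of reach is approached as far as the arm can. A call with a gripper value outside its range is refused whole. The fingers move at their own pace and stop on an object; the grip force is fixed at half the most. Time passes only in rows, so rows that repeat a pose let the fingers close. It gives the time, the measured TCP pose, the force and the opening at its end, in the units of the state.
- robot.get_obs(): the state, without advancing time (a new reading comes with each control period).
- robot.read_camera(name): name is "scene" or "top"; returns (picture, depth): 480x640x3 uint8, blue, green, red; 480x640 float32, mm along the optical axis (not along the pixel's ray), 0 where there is no reading.
- robot.camera_info(name): a dict with "K" (3x3 intrinsics, pixels), "extrinsics" (4x4, takes a point from camera to world coordinates). Camera axes: x right, y down, z forward; pixel columns grow to the right and rows downward; lengths in mm; the calibration is good to about 2 mm. A picture is of the moment at which its call begins. camera_info takes no time and is no camera call.
- robot.hand_in(): hands the job in, once; it reports no verdict.
The state is a dict: "t": time; "joint_pos": joint angles; "qd": joint speeds; "tau": joint torques, N m; "tool_pos": TCP position; "ee_rot": TCP orientation; "force": force on the tool from outside, world axes, zero at the start; "ft_torque": the same for the moment, N m; "width": opening from 0.0 (shut) to 1.0 (fully open).
Only numpy, scipy, OpenCV 4.12 (cv2) and the standard library are available. Lean on these libraries where they do the work, as an engineer would, in place of code of your own. Each camera call takes 0.05 s, during which the arm holds its last target.

## Working session

There is one attempt and no reset: what is moved stays moved. The work goes in short steps, Python scripts to look and compute and a tool call to move; the robot and the scene stay as the last step left them, time stands still between calls to the robot, and variables do not carry over. Pictures are saved under pics/ and viewed, and the job is handed in when it is done.

Besides the shell and the picture viewer there is one more tool, called after ">>>" by a JSON object that holds its "api" and its "payload", one argument or row to a line. send_rows: Moves the arm, as the interface text tells. Its arguments: {"type":"object","properties":{"moves":{"type":"array","items":{"type":"array"}}},"required":["moves"]}

```bash
mkdir -p pics
python3 - <<'E'
from workcell import robot
import cv2,numpy as np
for n in("scene","top"):
    p,d=robot.read_camera(n); cv2.imwrite(f"pics/{n}0.png",p); np.save(f"{n}0.npy",d)
    i=robot.camera_info(n); print(np.round(i["K"],1),np.round(i["extrinsics"],3))
o=robot.get_obs(); print(o)
E
```

```text
[[569.    0.  322.1]
 [  0.  569.  248.3]
 [  0.    0.    1. ]] [[ 5.07000e-01  7.35000e-01 -4.50000e-01  9.72481e+02]
 [ 8.62000e-01 -4.42000e-01  2.49000e-01 -1.96144e+02]
 [-1.60000e-02 -5.14000e-01 -8.58000e-01  9.07387e+02]
 [ 0.00000e+00  0.00000e+00  0.00000e+00  1.00000e+00]]
[[552.1   0.  318.5]
 [  0.  552.1 236.2]
 [  0.    0.    1. ]] [[ 6.00000e-03 -9.92000e-01  1.29000e-01  4.45670e+02]
 [-1.00000e+00 -1.00000e-02 -2.40000e-02  5.58570e+01]
 [ 2.50000e-02 -1.28000e-01 -9.91000e-01  8.65926e+02]
 [ 0.00000e+00  0.00000e+00  0.00000e+00  1.00000e+00]]
{'t': 0.1, 'joint_pos': array([-1.23518951e+00,  2.17686895e-01,  1.61480129e+00,  4.49107787e-05,
        1.31130389e+00, -1.12234553e-01]), 'qd': array([-0.00140756, -0.00301693, -0.00231008, -0.00166259,  0.00025529,
        0.00221384]), 'tau': array([-4.64745317e-04, -3.98074114e+01, -3.04969704e+01, -1.32667301e-04,
        4.24664759e-03,  1.51757894e-05]), 'tool_pos': array([ 270.40913855, -562.66799415,  238.07933831]), 'ee_rot': array([3.00963654, 1.56859647, 1.88667001]), 'force': array([ 0.57638934, -0.32844541, -0.66559609]), 'ft_torque': array([-0.0364613 ,  0.05558644, -0.01192427]), 'width': 0.9988180156547919}
```

View pics/scene0.png

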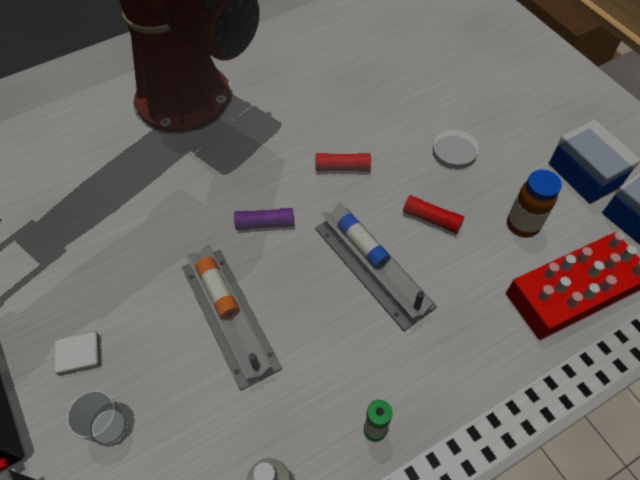

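View pics/top0.png

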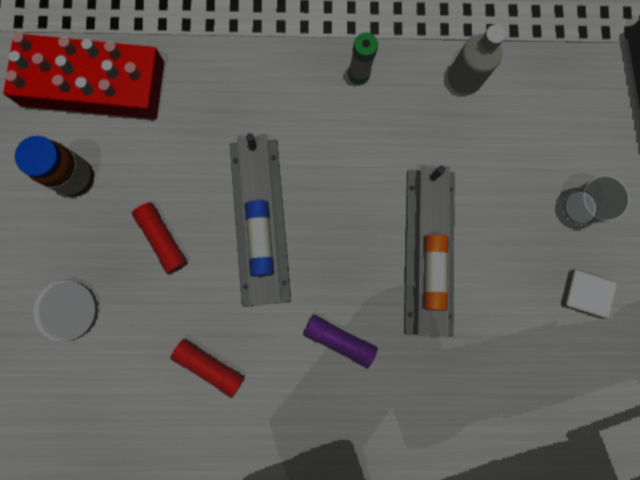

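In the top view, the blue-ended cartridge is at about (259,238), with its pin at (252,142). The orange one is at (436,272). Two red cylinders are at (159,237) and (207,368), and a purple one is at (340,341); these are lookalikes and not meant. Only the one at (259,238) has a white body with blue ends, so I'll confirm it in a crop and measure it.

```bash
cat > h.py <<'E'
from workcell import robot
import cv2,numpy as np
def cast(n,uv,z):
    i=robot.camera_info(n);K=np.array(i["K"]);E=np.array(i["extrinsics"])
    uv=np.atleast_2d(np.array(uv,float)); r=np.c_[uv,np.ones(len(uv))]@np.linalg.inv(K).T@E[:3,:3].T
    return E[:3,3]+r*((z-E[2,3])/r[:,2])[:,None]
ROI={"top":(225,130,300,310),"scene":(310,195,440,330)}
def blue(n,p):
    h=cv2.cvtColor(p,cv2.COLOR_BGR2HSV); m=cv2.inRange(h,(105,120,40),(128,255,255))
    a=ROI[n]; k=np.zeros_like(m); k[a[1]:a[3],a[0]:a[2]]=255; m&=k
    c=[x for x in cv2.findContours(m,cv2.RETR_EXTERNAL,cv2.CHAIN_APPROX_NONE)[0] if cv2.contourArea(x)>30]
    hull=cv2.convexHull(np.vstack(c)); return c,hull
E
python3 - <<'E'
from h import *
for n in("top","scene"):
    p=cv2.imread(f"pics/{n}0.png"); c,hu=blue(n,p)
    W=cast(n,hu[:,0],47.5 if n=="top" else 47.5)[:,:2].astype(np.float32)
    r=cv2.minAreaRect(W); print(n,len(c),r, cv2.boxPoints(r).round(1).tolist())
    for x in c: print(' end',cast(n,cv2.minAreaRect(x)[0],55).round(1))
p=cv2.imread("pics/top0.png")
# cradle base
h=cv2.cvtColor(p,cv2.COLOR_BGR2HSV)
cv2.imwrite("pics/crop1.png",cv2.resize(p[125:315,215:305],None,fx=3.1,fy=3.1,interpolation=cv2.INTER_CUBIC)) 
s=cv2.imread("pics/scene0.png")
cv2.imwrite("pics/crop2.png",cv2.resize(s[195:335,305:445],None,fx=4,fy=4,interpolation=cv2.INTER_CUBIC))
E
```

```text
top 2 ((549.6593017578125, 124.82771301269531), (112.75909423828125, 33.93048858642578), 5.724612236022949) [[491.8999938964844, 136.10000610351562], [495.29998779296875, 102.30000305175781], [607.4000244140625, 113.5999984741211], [604.0999755859375, 147.3000030517578]]
 end [[506.1 120.1  55. ]]
 end [[591.5 128.5  55. ]]
scene 2 ((540.665771484375, 123.6768569946289), (117.06745910644531, 34.943397521972656), 5.5404181480407715) [[480.70001220703125, 135.39999389648438], [484.1000061035156, 100.5999984741211], [600.5999755859375, 111.9000015258789], [597.2000122070312, 146.6999969482422]]
 end [[586.6 125.3  55. ]]
 end [[499.7 117.4  55. ]]
```

View pics/crop1.png

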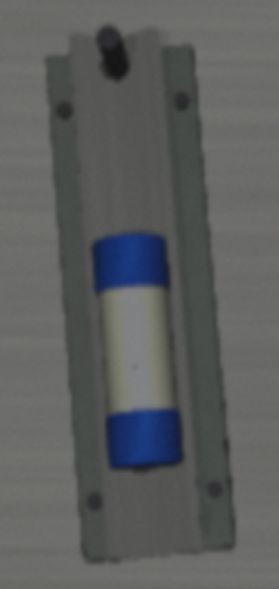

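View pics/crop2.png

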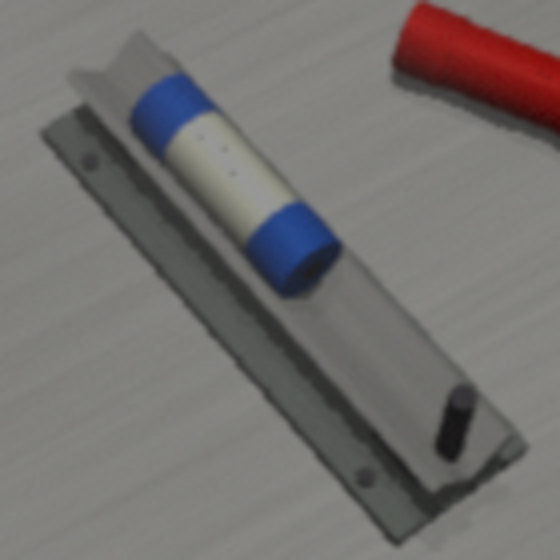

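The crops confirm it: white body, blue ends, in the groove, with the dark pin at the far end. Next I'll work out the cradle frame from its corners and screws, and the pin position.

Run:
```python
from h import *
t=lambda L:np.array(L)/3.1+[215,125]-0.34
c=cast("top",t([(83,560),(233,548),(192,45),(47,57)]),8); print(c.round(1),c.mean(0))
c2=cast("top",t([(95,502),(215,490),(182,101),(64,110)]),8); print(c2.round(1),c2.mean(0))
for q in(c,c2):
    d=(q[2]+q[3]-q[0]-q[1]); print("yaw",np.arctan2(d[1],d[0]),np.linalg.norm(d)/2)
print("pin top",cast("top",t([(107,34)]),76),cast("scene",np.array([(463,393)])/4+[305,195],76))
print(robot.get_obs()['ee_rot'])
from scipy.spatial.transform import Rotation as R
print(R.from_euler('xyz',robot.get_obs()['ee_rot']).as_matrix().round(3))
d=np.load("top0.npy")
for v in (180,195,205,210,225,238,255,268,275,285,295): print(v,d[v,259],end=' ')
```

```text
[[448.8 152.7   8. ]
 [455.2  78.4   8. ]
 [713.  103.    8. ]
 [705.6 177.4   8. ]] [580.66596107 127.86391279   8.        ]
[[477.5 147.4   8. ]
 [483.9  87.8   8. ]
 [683.3 107.6   8. ]
 [677.7 167.9   8. ]] [580.60092691 127.69085322   8.        ]
yaw 0.09536772616994038 258.458109757271
yaw 0.1006439508018667 200.76887092907958
pin top [[696.65279942 139.64349267  76.        ]] [[692.2630974  139.03265695  76.        ]]
[3.00963654 1.56859647 1.88667001]
[[-0.001  0.901  0.433]
 [ 0.002  0.433 -0.901]
 [-1.     0.    -0.002]]
180 852.66406 195 851.7031 205 811.36945 210 809.08636 225 808.34625 238 805.7311 255 799.4134 268 801.0261 275 802.8135 285 833.6749 295 830.68115
```

>>> {"api": "send_rows", "payload": {
  "moves": [
    [[0,4.1,-4.7],0.1,1],
    [[0,8.2,-9.4],0.2,1],
    [[0,12.3,-14.1],0.3,1],
    [[0,16.4,-18.8],0.35,1],
    [[0,20.5,-23.5],0.35,1]
  ]
}}

```text
t: 0.72
tool_pos: [353.4, -259.9, 238.2]
ee_rot: [-2.996, 1.568, 1.813]
force: [1.2, 0.1, 1.1]
width: 0.002
```

```bash
cat >> h.py <<'E'
from scipy.spatial.transform import Rotation as R
def to(x,z,y=0):
    o=robot.get_obs(); M=R.from_euler('xyz',o['ee_rot']).as_matrix()
    a=0.098; u=np.array([np.cos(a),np.sin(a)]); w=np.array([-u[1],u[0]]); C=np.array([580.6,127.8])
    p=np.r_[C+u*x+w*y,z]; rel=o['tool_pos'][:2]-C
    zt=M[:,2]; ang=np.arctan2(zt[1],zt[0])-(a-np.pi/2)
    print('t',o['t'],'cradle x,y,z',(rel@u).round(1),(rel@w).round(1),o['tool_pos'][2].round(1),'toolshift cm',(M.T@(p-o['tool_pos'])/10).round(2),'yaw',round(ang,3),'F',o['force'].round(1),'w',o['width'],'q6',o['joint_pos'].round(2)); print(M.round(3).tolist())
E
python3 -c "
from h import *
to(-123,238)"
```

```text
t 0.725 cradle x,y,z -264.1 -363.7 238.2 toolshift cm [  0.11  14.06 -36.38] yaw -0.001 F [1.2 0.1 1.1] w 0.0019493674295975117 q6 [-0.8  -0.2   2.03  0.    1.31  0.68]
[[-0.001, 0.995, 0.097], [0.003, 0.097, -0.995], [-1.0, -0.0, -0.003]]
```

>>> {"api": "send_rows", "payload": {
  "moves": [
    [[0,2.2,-5.6],0,1],
    [[0,4.4,-11.2],0,1],
    [[0,6.6,-16.8],0,1],
    [[0,8.8,-22.4],0,1],
    [[0,11,-28],0,1]
  ]
}}

```text
t: 1.35
tool_pos: [435.8, 31.4, 238.8]
ee_rot: [3.13, 1.568, 1.656]
force: [1.1, -0.8, 1.3]
width: -0.001
```

```bash
python3 -c "
from h import *
to(-123,238)"
```

```text
t 1.35 cradle x,y,z -153.6 -81.8 238.8 toolshift cm [ 0.1   3.05 -8.19] yaw -0.001 F [ 1.1 -0.8  1.3] w -0.0008454039854651155 q6 [-0.09 -0.2   2.04  0.    1.31  1.38]
[[-0.0, 0.995, 0.097], [0.002, 0.097, -0.995], [-1.0, 0.0, -0.002]]
```

>>> {"api": "send_rows", "payload": {
  "moves": [
    [[0,1.5,-4.0],0,1],
    [[0,3.0,-8.2],0,1],
    [[4,3.0,-8.2],0,1],
    [[8,3.0,-8.2],0,1],
    [[12,3.0,-8.2],0,1]
  ]
}}

```text
t: 1.98
tool_pos: [457.3, 116.4, 117.6]
ee_rot: [-3.113, 1.568, 1.697]
force: [0.2, -0.1, 0.5]
width: 0.0
```

```bash
python3 -c "
from h import *
to(-123,51)
p,d=robot.read_camera('scene'); cv2.imwrite('pics/s1.png',cv2.resize(p[120:340,240:500],None,fx=2.5,fy=2.5))"
```

```text
t 1.975 cradle x,y,z -123.8 0.8 117.6 toolshift cm [6.66 0.08 0.09] yaw -0.0 F [ 0.2 -0.1  0.5] w 0.000431850373734191 q6 [0.1  0.04 2.06 0.   1.04 1.57]
[[-0.0, 0.995, 0.097], [0.002, 0.097, -0.995], [-1.0, -0.0, -0.002]]
```

View pics/s1.png

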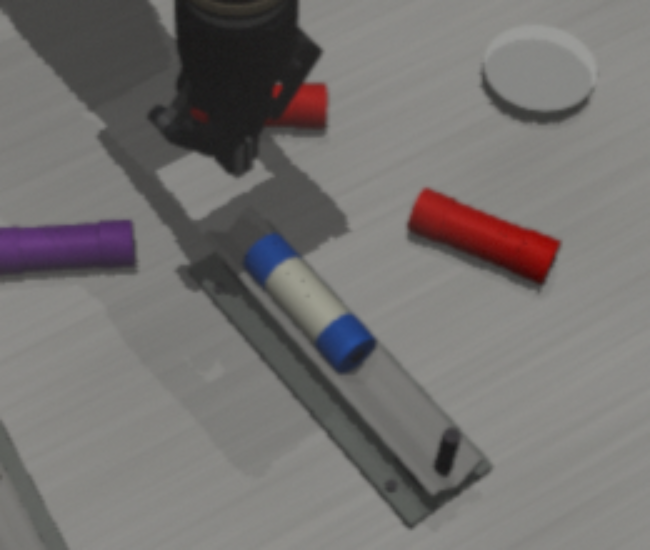

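The picture shows the closed fingertips at about (235,165), above the groove's near end. The near blue end is ahead of them at (268,255). I'll descend behind it.

>>> {"api": "send_rows", "payload": {
  "moves": [
    [[2.5,0,0],0,1],
    [[4.5,0,0.1],0,1],
    [[5.8,0,0.1],0,1],
    [[6.6,0,0.1],0,1],
    [[6.6,0,0.1],0,1]
  ]
}}

```text
t: 2.65
tool_pos: [451.9, 114.9, 45.9]
ee_rot: [-1.774, 1.559, 3.035]
force: [-0.6, -0.3, 0.4]
width: 0.002
```

```bash
python3 -c "
from h import *
to(-103,51)
p,d=robot.read_camera('scene'); cv2.imwrite('pics/s2.png',cv2.resize(p[170:340,300:450],None,fx=3.5,fy=3.5))"
```

```text
t 2.65 cradle x,y,z -129.3 -0.3 45.9 toolshift cm [-0.53  2.63 -0.03] yaw -0.001 F [-0.6 -0.3  0.4] w 0.0020158825833248156 q6 [0.1  0.16 2.1  0.   0.9  1.57]
[[-0.011, 0.995, 0.097], [0.001, 0.097, -0.995], [-1.0, -0.011, -0.002]]
```

View pics/s2.png

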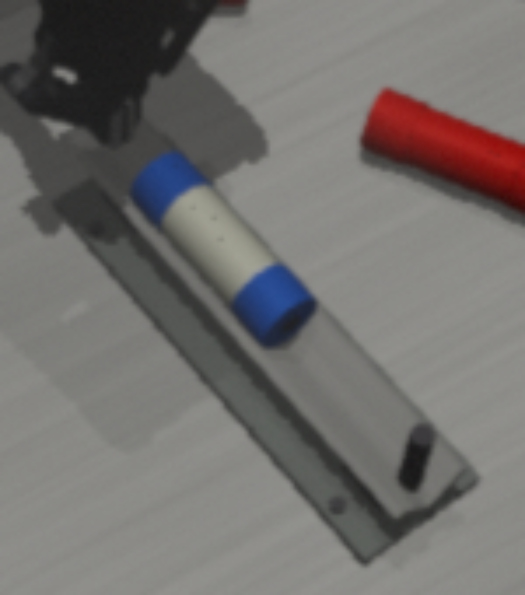

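>>> {"api": "send_rows", "payload": {
  "moves": [
    [[-0.5,0.2,0],0,1],
    [[-0.5,0.5,0],0,1],
    [[-0.5,0.8,0],0,1],
    [[-0.5,1.1,0],0,1]
  ]
}}

```text
t: 3.2
tool_pos: [463.7, 116.0, 51.4]
ee_rot: [-1.797, 1.561, 3.012]
force: [-0.4, 0.6, -0.0]
width: 0.002
```

```bash
python3 -c "
from h import *
to(-100,51)"
```

```text
t 3.2 cradle x,y,z -117.5 -0.3 51.4 toolshift cm [ 0.02  1.75 -0.03] yaw -0.001 F [-0.4  0.6 -0. ] w 0.001888502131703071 q6 [0.1  0.17 2.07 0.   0.91 1.57]
[[-0.01, 0.995, 0.097], [0.001, 0.097, -0.995], [-1.0, -0.01, -0.002]]
```

>>> {"api": "send_rows", "payload": {
  "moves": [
    [[0,0.4,0],0,1],
    [[0,0.8,0],0,1],
    [[0,1.2,0],0,1],
    [[0,1.6,0],0,1],
    [[0,2.0,0],0,1]
  ]
}}

```text
t: 3.82
tool_pos: [483.1, 117.9, 51.0]
ee_rot: [-1.763, 1.559, 3.047]
force: [-2.0, 0.3, -0.2]
width: 0.001
```

```bash
python3 -c "
from h import *
to(-60,51)"
```

```text
t 3.825 cradle x,y,z -98.0 -0.3 51.0 toolshift cm [-0.05  3.8  -0.04] yaw -0.001 F [-2.   0.3 -0.2] w 0.0008075879807779663 q6 [0.1  0.21 2.03 0.   0.92 1.57]
[[-0.012, 0.995, 0.097], [0.001, 0.097, -0.995], [-1.0, -0.012, -0.002]]
```

>>> {"api": "send_rows", "payload": {
  "moves": [
    [[0,0.4,0],0,1],
    [[0,0.8,0],0,1],
    [[0,1.2,0],0,1],
    [[0,1.6,0],0,1],
    [[0,2.0,0],0,1]
  ]
}}

```text
t: 4.45
tool_pos: [503.2, 119.9, 50.7]
ee_rot: [-1.761, 1.559, 3.049]
force: [-1.8, 0.6, -0.2]
width: -0.005
```

```bash
python3 -c "
from h import *
to(-60,51)
p,d=robot.read_camera('scene'); cv2.imwrite('pics/s3.png',cv2.resize(p[170:340,300:450],None,fx=3.5,fy=3.5))"
```

```text
t 4.45 cradle x,y,z -77.8 -0.3 50.7 toolshift cm [-0.06  1.78 -0.03] yaw -0.001 F [-1.8  0.6 -0.2] w -0.0047450601825861465 q6 [0.1  0.25 1.98 0.   0.93 1.57]
[[-0.012, 0.995, 0.097], [0.001, 0.097, -0.995], [-1.0, -0.012, -0.002]]
```

View pics/s3.png

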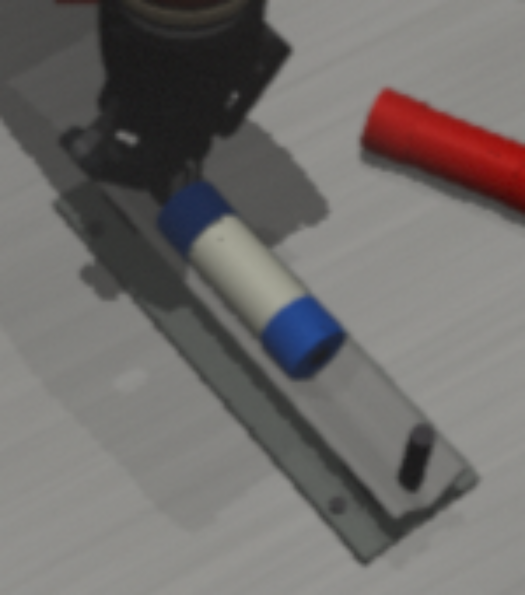

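The cartridge is sliding in the groove with about 2 N on the tool. Its far end has moved from (280,320) to (305,345), and the fingers are at (180,180) behind it. I'll carry on.

>>> {"api": "send_rows", "payload": {
  "moves": [
    [[0,0.5,0],0,1],
    [[0,1.0,0],0,1],
    [[0,1.5,0],0,1],
    [[-0.1,2.0,0],0,1],
    [[-0.1,2.5,0],0,1]
  ]
}}

```text
t: 5.12
tool_pos: [529.3, 122.3, 51.7]
ee_rot: [-1.784, 1.56, 3.026]
force: [-1.4, 0.4, 0.6]
width: 0.0
```

>>> {"api": "send_rows", "payload": {
  "moves": [
    [[0,0.4,0],0,1],
    [[0,0.8,0],0,1],
    [[0,1.2,0],0,1],
    [[0,1.6,0],0,1],
    [[0,2.0,0],0,1]
  ]
}}

```text
t: 5.75
tool_pos: [549.5, 124.3, 51.5]
ee_rot: [-1.782, 1.56, 3.027]
force: [-2.9, 0.2, 0.9]
width: -0.003
```

Run:
```python
from h import *
to(-12,51)
for n in("top","scene"):
    p,d=robot.read_camera(n); cv2.imwrite(f"pics/{n}4.png",p)
p=cv2.imread("pics/top4.png");s=cv2.imread("pics/scene4.png")
cv2.imwrite("pics/c4.png",np.hstack([cv2.resize(p[125:315,205:315],None,fx=3,fy=3),cv2.resize(s[190:333,310:450],None,fx=3.2,fy=4)[:570]]))
```

```text
t 5.75 cradle x,y,z -31.3 -0.4 51.5 toolshift cm [ 0.03  1.93 -0.05] yaw -0.001 F [-2.9  0.2  0.9] w -0.0029098195426972852 q6 [0.1  0.33 1.87 0.   0.95 1.57]
[[-0.011, 0.995, 0.097], [0.001, 0.097, -0.995], [-1.0, -0.011, -0.002]]
```

View pics/c4.png

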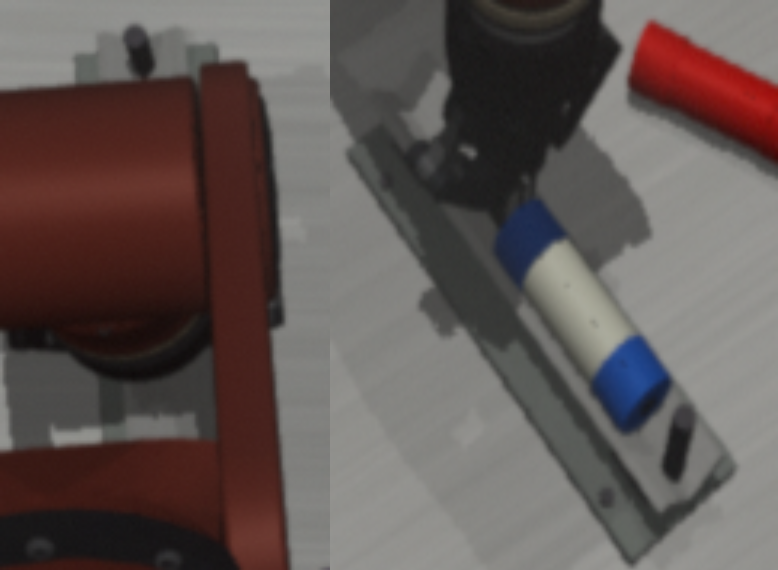

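The top view is hidden by the arm. The scene view shows the cartridge in its groove, with its far end just short of the pin at (680,420). I'll slow down.

>>> {"api": "send_rows", "payload": {
  "moves": [
    [[0,0.25,0],0,1],
    [[0,0.5,0],0,1],
    [[0,0.75,0],0,1],
    [[0,1.0,0],0,1],
    [[0,1.2,0],0,1]
  ]
}}

```text
t: 6.48
tool_pos: [562.3, 125.5, 51.5]
ee_rot: [-1.821, 1.562, 2.989]
force: [-1.8, -1.2, 1.2]
width: -0.0
```

Run:
```python
from h import *
to(-12,51)
P0=cv2.imread("pics/scene0.png");
p,d=robot.read_camera("scene"); cv2.imwrite("pics/scene5.png",p)
a=.098;u=np.array([np.cos(a),np.sin(a)]);C=np.array([580.6,127.8])
for q in(P0,p):
    c,h=blue("scene",q); W=(cast("scene",h[:,0],47.5)[:,:2]-C)@u; print(len(c),W.min(),W.max())
cv2.imwrite("pics/c5.png",cv2.resize(p[210:330,340:450],None,fx=5,fy=5))
```

```text
t 6.475 cradle x,y,z -18.5 -0.5 51.5 toolshift cm [ 0.04  0.65 -0.05] yaw -0.001 F [-1.8 -1.2  1.2] w -0.0003569307996680354 q6 [0.1  0.35 1.84 0.   0.96 1.57]
[[-0.009, 0.995, 0.097], [0.001, 0.097, -0.995], [-1.0, -0.009, -0.002]]
2 -98.67617692403996 18.368848815921297
2 -15.165567630561915 104.00740758266446
```

View pics/c5.png

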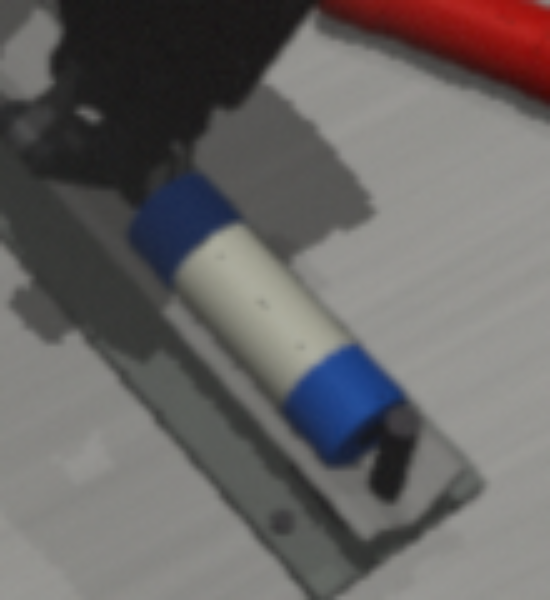

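The gap to the pin is down to a few mm. The far rim sits right beside the pin at (390,430). I'll creep the rest while watching the force.

>>> {"api": "send_rows", "payload": {
  "moves": [
    [[0,0.1,0],0,1],
    [[0,0.2,0],0,1],
    [[0,0.25,0],0,1]
  ]
}}

```text
t: 6.9
tool_pos: [565.1, 125.8, 51.5]
ee_rot: [-1.835, 1.562, 2.974]
force: [-1.5, -0.3, 0.4]
width: 0.001
```

>>> {"api": "send_rows", "payload": {
  "moves": [
    [[0,0.05,0],0,1],
    [[0,0.1,0],0,1],
    [[0,0.15,0],0,1]
  ]
}}

```text
t: 7.28
tool_pos: [566.6, 125.9, 51.5]
ee_rot: [-1.83, 1.562, 2.98]
force: [-2.1, -0.2, -0.1]
width: 0.0
```

>>> {"api": "send_rows", "payload": {
  "moves": [
    [[0,0.05,0],0,1],
    [[0,0.1,0],0,1],
    [[0,0.15,0],0,1]
  ]
}}

```text
t: 7.65
tool_pos: [567.5, 126.0, 51.4]
ee_rot: [-1.791, 1.56, 3.018]
force: [-3.5, -0.2, 1.4]
width: -0.003
```

>>> {"api": "send_rows", "payload": {
  "moves": [
    [[0,0.05,0],0,1],
    [[0,0.1,0],0,1]
  ]
}}

```text
t: 7.9
tool_pos: [567.5, 126.0, 51.2]
ee_rot: [-1.744, 1.558, 3.065]
force: [-5.1, -1.0, 3.2]
width: 0.0
```

The TCP has stopped and the force has risen from 2 N to 5 N, so the cartridge is against the pin. I'll retract straight back, then up.

>>> {"api": "send_rows", "payload": {
  "moves": [
    [[0,-0.5,0],0,1],
    [[0,-1.5,0],0,1],
    [[0,-3.0,0],0,1],
    [[-2,-4.0,0],0,1],
    [[-6,-4.5,0],0,1]
  ]
}}

```text
t: 8.52
tool_pos: [519.9, 121.3, 109.9]
ee_rot: [-1.688, 1.552, 3.122]
force: [0.3, 0.3, -0.5]
width: 0.005
```

>>> {"api": "send_rows", "payload": {
  "moves": [
    [[-4,-3,0],0,1],
    [[-8,-7,0],0,1],
    [[-12,-10,0],0,1],
    [[-14,-10,5],0,1],
    [[-14,-10,10],0,1]
  ]
}}

```text
t: 9.15
tool_pos: [433.3, 11.4, 254.2]
ee_rot: [-1.62, 1.559, -3.091]
force: [0.9, -1.1, -0.2]
width: 0.005
```

>>> {"api": "send_rows", "payload": {
  "moves": [
    [[0,0,6],0,1],
    [[0,0,12],0,1],
    [[0,0,18],0,1],
    [[0,0,24],0,1],
    [[0,0,24],0,1]
  ]
}}

```text
t: 9.78
tool_pos: [456.5, -230.8, 253.8]
ee_rot: [-1.507, 1.559, -2.983]
force: [-0.4, -0.1, -0.3]
width: 0.005
```

Run:
```python
from h import *
to(-12,51)
a=.098;u=np.array([np.cos(a),np.sin(a)]);w=np.array([-u[1],u[0]]);C=np.array([580.6,127.8])
for n in("top","scene"):
    p,d=robot.read_camera(n); cv2.imwrite(f"pics/{n}6.png",p)
    c,h=blue(n,p); W=(cast(n,h[:,0],47.5)[:,:2]-C)@np.c_[u,w]; r=cv2.minAreaRect(W.astype(np.float32)); print(n,len(c),W.min(0),W.max(0),r)
p=cv2.imread("pics/top6.png");s=cv2.imread("pics/scene6.png")
cv2.imwrite("pics/c6.png",np.hstack([cv2.resize(p[125:315,205:315],None,fx=3,fy=3),cv2.resize(s[190:333,310:450],None,fx=3.2,fy=4)[:570]]))
```

```text
t 9.775 cradle x,y,z -158.6 -344.7 253.8 toolshift cm [ 20.09  14.76 -34.54] yaw -0.004 F [-0.4 -0.1 -0.3] w 0.004677513071907866 q6 [-0.6  -0.03  1.86 -0.01  1.33  0.88]
[[-0.011, 0.996, 0.094], [-0.002, 0.094, -0.996], [-1.0, -0.011, 0.001]]
top 2 [ -0.04879199 -16.6984358 ] [115.72916094  17.18482314] ((57.829383850097656, 0.2542266845703125), (115.80046844482422, 33.716087341308594), 0.10691273957490921)
scene 2 [ -9.8613497 -18.1445099] [108.77226279  17.69857132] ((49.465641021728516, 0.05740165710449219), (35.784114837646484, 118.76206970214844), 89.60429382324219)
```

View pics/c6.png

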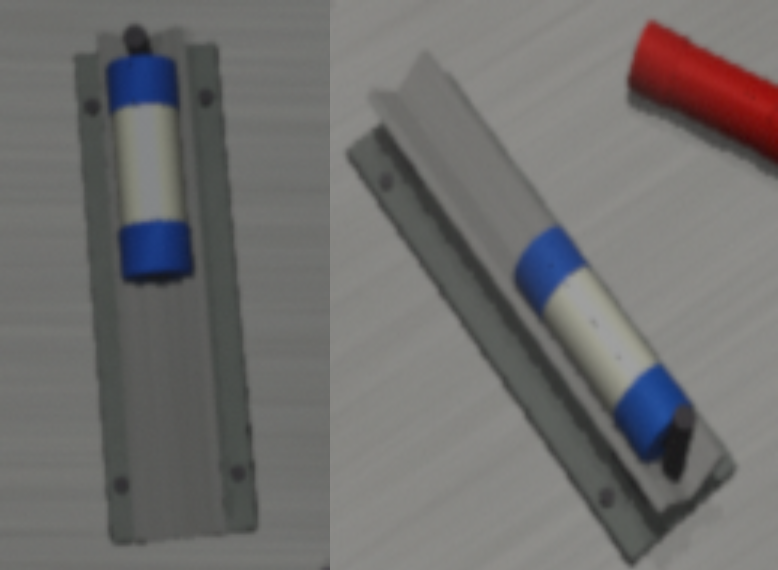

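View pics/top6.png

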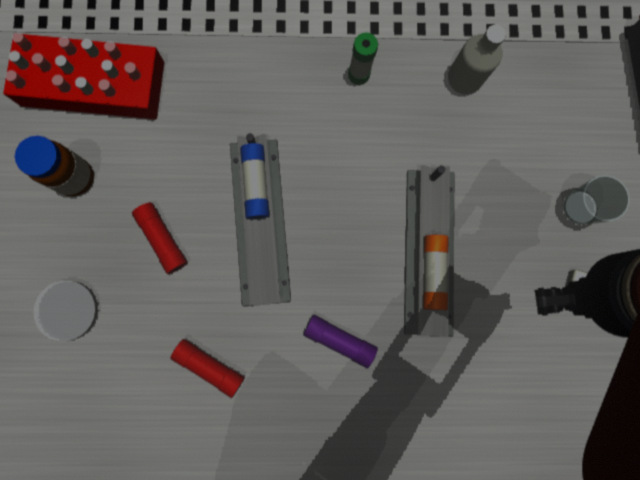

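The cartridge touches the pin in both views, is aligned with the groove, and the orange one is still at (436,272). The tool is clear of everything, so I'm handing in.

```bash
python3 -c "
from workcell import robot
print(robot.hand_in())"
```

```text
the job is handed in; nothing more can be done
None
```

I pushed the blue-ended cartridge along its groove with the closed fingertips, about 86 mm, until it met the stop pin. I then backed the arm off and handed the job in at about 9.9 s.

- **Contact:** The force readings, taken at the end of each call, were about 1.5–3 N while it slid. It had risen to 5–6 N when the tool stopped advancing at the pin.
- **Final position:** The pictures show the cartridge lying in its groove, touching the pin. It is less than 1 mm off the groove's centre line and under 1° off its direction.
- **Disagreement:** The two views differ on its position along the groove, at x = 58 mm (top) and 49 mm (scene), because each outline includes some of an end face. Their mean, about 54 mm, is the seated position, and both readings are within 44–62 mm.
- **Orange cartridge:** It looked unmoved, at the same pixels as at the start. The arm was clear of everything.
- **Overshoot:** On the way down the tool went about 5 mm too low and 6 mm too far back. It showed no contact force, and I corrected it before pushing.

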